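Match the cast finials to their plinths

ROBOT

A 6-joint arm with a two-finger parallel gripper is mounted at the origin on the work surface. World frame = base frame: x ahead of the robot, y to its left, z up, the work surface at z = 0. Lengths are in m, angles in degrees, forces in N, time in s.
With the tool pointing down it reaches from about 0.35 to 0.875 m from the base axis. Payload 4.2 kg.
Tool frame: the origin (TCP) lies midway between the tips of the shut fingers; the grasp point (between the pads) lies 19 mm behind it; y points along the fingers, z is the direction in which the jaws open and shut, and the axes are right-handed (so a half turn about y gives the same grasp; the last joint's range is limited). The gripper opens to 87 mm and grips with 3 to 60 N. Pads are 19 mm wide; open, the fingers measure 117 mm over their backs; the gripper's body (75 mm by 190 mm) begins 51 mm behind the grasp point.
Start: joints at [91.478, 22.042, 0.453, 0, -68.411, -14.817], TCP at [0.144, 0.608, 0.223] pointing down, gripper open.
Joint ranges: [-179.83, 179.83], [-69.29, 118.12], [-61.27, 80.66], [-181.25, 117.63], [-171.15, -9.14], [-177.46, 177.46]. Speed limits (degrees/s): [159.86, 159.86, 180, 180, 180, 180].

INTERFACE

Orientations are given as [roll, pitch, yaw] about the fixed x, y, z axes, in that order (R = Rz(yaw) Ry(pitch) Rx(roll)).
In Python, from workcell import env gives the robot as it stands. The module is installed in compiled form; this text tells all that it offers. Calls block until the motion is done:
- env.goto(position, orientation): joint-space move of the TCP to a pose.
- env.move_straight(position, rotation=None, rate=0.15, force_limit=None): straight line of the TCP; rotation=None keeps the orientation; rate is the mean speed in m/s. With force_limit (N) it stops when the force on the tool has changed by that much, and returns True; else False.
- env.set_joints(angles): joint-space move.
- env.gripper_to(opening, grasp_force=None): opening from 0.0 (shut) to 1.0 (fully open); grasp_force is the grip in N (None keeps the last); returns when the fingers have stopped.
- env.dwell(seconds).
- env.inverse_kinematics(position, orientation): joint angles nearest the present ones, or None.
- env.read_state(): the state.
- env.grab_frame(name): name is "scene" or "side" or "wrist"; returns a dict with "image" (384x512x3 uint8, blue, green, red), "fx", "fy", "cx", "cy" (pixels), "D" ([k1, k2, p1, p2, k3] as OpenCV has them; the pictures are not rectified), "position" and "orientation" of the camera in the world. Camera axes: x right, y up, looking along -z (the intrinsics and any distortion apply to the point x, -y, -z); pixel columns grow to the right and rows downward; lengths in m; the calibration is good to about 2 mm. A picture is of the moment at which its call begins. There is no depth.
A pose or a line that the arm cannot do raises env.Unreachable and nothing moves.
- env.close_job(): hands the job in, once; it reports no verdict.
Trained networks look in a picture, given as the dict that the camera call returned (one of the last four; its "shot" number tells which), for a name from the list of things; names that differ only in an ending like _2 or _b are one class to them, and where a whole thing is asked for, a point or a joint stands for the part that bears it (a point fixed in the world has none). Each returns a list of dicts, best first, with "score" (0 to 1); they miss things now and then, are a little off and sometimes report something else, mostly with a low value. They report only what shows in the picture. A call takes as long as a camera call. They do not tell look-alikes from the thing itself.
- env.search_frame(picture, thing): "xyz" ([x, y, z] in m, in world coordinates, good to about 4 mm: the middle of the surface that is visible of it).
- env.trace(picture, thing): "mask" (384x512 bool, what is visible of it).
The state is a dict: "clock": time; "joint_positions": joint angles; "qvel": joint speeds; "joint_torque": joint torques, N m; "position": TCP position; "tool_rot": TCP orientation; "force": force on the tool from outside, world axes, zero at the start; "wrist_torque": the same for the moment, N m; "opening": opening from 0.0 (shut) to 1.0 (fully open).
Only numpy, scipy, OpenCV 4.12 (cv2) and the standard library are available. Lean on these libraries where they do the work, as an engineer would, in place of code of your own. Each camera call takes 0.05 s, during which the arm holds its last target. There are 200 camera calls.

TASK

The ball finial and the acorn finial have been left on each other's plinths: put the ball finial on the square plinth and the acorn finial on the round one; also draw the slender spire straight up out of its light drying stand and put it on the hexagonal plinth, each centred and standing upright. Set the pieces down rather than dropping them, never let one fall over, do not tip the drying stand or drag it away, and leave the filler pot and the tint jar where they are.

Things in the scene. Friction and masses are not known exactly. Their poses are not given: they have to be found in the camera images.
- ball_finial_center (a point): Ball finial of pale cast stone, 78 mm tall, 0.33 kg: square foot 56 x 56 mm, 16 mm high; neck 28 mm; ball 54 mm in diameter on top. Point on its axis half-way up (39 mm above the underside), z up; the ball's middle, where it is best gripped, is 12 mm above the point. At the start on the round plinth.
- acorn_finial_center (a point): Acorn finial of pale cast stone, 88 mm tall, 0.30 kg: round foot 58 mm across, 14 mm high; neck 26 mm; acorn body 48 mm across with straight sides from 29 to 58 mm above the underside, tapering to a tip. Point on its axis half-way up (44 mm, mid-way up the straight sides, where it is best gripped), z up. At the start on the square plinth.
- spire_center (a point): Slender pale cast-stone spire, 140 mm tall, 0.15 kg: hexagonal foot 38 mm across flats, 16 mm high; collar 32 mm wide up to 22 mm; straight round stem 22 mm thick from 22 to 120 mm above the underside; pointed tip. Point on its axis half-way up (70 mm), z up; best gripped on the stem 30 mm above the point. At the start it stands in the drying stand, underside 6 mm above the table.
- square_plinth_top (a point): Centre of the top face of the square plinth of grey concrete, 96 x 96 mm (top face 88 x 88 mm), 40 mm high, too heavy to shift; z up, x and y along its sides.
- round_plinth_top (a point): Centre of the top face of the round plinth of grey concrete, 100 mm in diameter (top face 92 mm), 40 mm high, too heavy to shift; z up.
- hex_plinth_top (a point): Centre of the top face of the hexagonal plinth of grey concrete, 98 mm across the flats (top face 88 mm), 40 mm high, too heavy to shift; z up, x towards the middle of one side. It is empty at the start.
- drying_stand_mouth (a point): Centre of the mouth of the light free-standing drying stand of grey plastic (70 g, easily tipped or dragged): a tube 58 mm outside, 50 mm inside, on a flange 84 mm across and 6 mm thick. Mouth 51 mm above the table, tube's floor 6 mm, z up. The spire stands loosely in it, 45 mm deep, and is clear of it when raised by 50 mm.
- filler_pot: Small steel pot, a bystander: 40 mm across the rim, 45 mm high, origin under its centre on the table, z up.
- tint_jar: Small closed jar, a bystander: 48 mm in diameter, 55 mm high, origin under its centre on the table, z up.
Mind the look-alikes: they are no part of the job. Leave any red or turquoise look-alike of the part that bears square_plinth_top alone.

How it is judged:
By the outcome, as a careful person would: the job done as asked, in the order asked, and still so for the second after the job is handed in, with the robot touching nothing.
It also fails if it takes over 115 s, if anything falls off the work surface, if the arm or the gripper's body presses on something with over 40 N, if the wrist force passes 120 N, or if a joint passes its speed limit or range.

## Working session

There is one attempt and no reset: what is moved stays moved. The work goes in short steps, each a Python script; the robot and the scene stay as the last script left them, time stands still between calls to the robot, and variables do not carry over. Pictures are saved under pics/ and viewed, about 12 in all and at most 16, crops included, and the job is handed in when it is done.

```bash
mkdir -p pics
cat > h.py <<'E'
import numpy as np, cv2
from scipy.spatial.transform import Rotation as R
from workcell import env
def Rm(o):
    o=np.array(o,float)
    return o if o.shape==(3,3) else R.from_euler('xyz',o,degrees=True).as_matrix()
def ray(f,uv):
    K=np.array([[f['fx'],0,f['cx']],[0,f['fy'],f['cy']],[0,0,1]])
    n=cv2.undistortPoints(np.array([[uv]],float),K,np.array(f['D'],float))[0,0]
    return np.array(f['position']),Rm(f['orientation'])@np.array([n[0],-n[1],-1.])
def atz(f,uv,z):
    p,d=ray(f,uv); return p+d*(z-p[2])/d[2]
def proj(f,X):
    c=Rm(f['orientation']).T@(np.array(X,float)-np.array(f['position']))
    K=np.array([[f['fx'],0,f['cx']],[0,f['fy'],f['cy']],[0,0,1]])
    return cv2.projectPoints(np.array([[c[0],-c[1],-c[2]]]),np.zeros(3),np.zeros(3),K,np.array(f['D'],float))[0][0,0]
E
python3 - <<'E'
from h import *
s=env.read_state(); print(s['clock'],s['position'],s['tool_rot'],s['opening'],s['force'])
fs=[env.grab_frame(n) for n in ('scene','side')]
cv2.imwrite('pics/a.png',fs[0]['image']);cv2.imwrite('pics/b.png',fs[1]['image'])
for f in fs:
    print(np.round(f['position'],3),np.round(f['orientation'],1),f['fx'])
    for t in 'ball_finial_center acorn_finial_center spire_center square_plinth_top round_plinth_top hex_plinth_top drying_stand_mouth filler_pot tint_jar'.split():
        print(t,[(np.round(d['xyz'],3).tolist(),round(d['score'],2),np.round(proj(f,d['xyz'])).tolist()) for d in env.search_frame(f,t)][:3])
E
```

```text
0.0 [0.14403194 0.60756038 0.22145707] [-8.98760375e+01  5.44398323e-03  1.66651473e+02] 0.999459122618173 [ 0.70801311  0.28077396 -0.03244865]
[ 0.948 -0.258  0.759] [41.2 -0.2 52.5] 368.9476840880906
ball_finial_center [([0.483, -0.027, 0.092], 0.84, [214.0, 213.0])]
acorn_finial_center []
spire_center [([0.611, 0.126, 0.091], 0.62, [302.0, 217.0])]
square_plinth_top [([0.279, 0.446, 0.04], 0.97, [306.0, 112.0]), ([0.47, 0.204, 0.035], 0.9, [287.0, 182.0]), ([0.299, 0.253, 0.037], 0.8, [262.0, 140.0])]
round_plinth_top [([0.492, -0.037, 0.032], 0.74, [216.0, 233.0])]
hex_plinth_top [([0.635, -0.162, 0.041], 0.81, [202.0, 308.0])]
drying_stand_mouth [([0.623, 0.116, 0.017], 0.85, [300.0, 241.0])]
filler_pot [([0.658, 0.006, 0.025], 0.56, [273.0, 275.0])]
tint_jar [([0.618, 0.321, 0.046], 0.6, [359.0, 192.0])]
[ 0.005 -0.743  1.013] [ 45.4  -0.2 -27. ] 451.1073356626561
ball_finial_center [([0.462, -0.036, 0.089], 0.83, [289.0, 219.0])]
acorn_finial_center [([0.438, 0.22, 0.085], 0.66, [242.0, 168.0])]
spire_center [([0.606, 0.125, 0.09], 0.74, [304.0, 168.0])]
square_plinth_top [([0.278, 0.242, 0.038], 0.95, [192.0, 190.0]), ([0.262, 0.438, 0.035], 0.95, [167.0, 156.0]), ([0.425, 0.198, 0.033], 0.57, [241.0, 186.0])]
round_plinth_top [([0.441, -0.043, 0.035], 0.94, [283.0, 236.0])]
hex_plinth_top [([0.617, -0.168, 0.036], 0.68, [361.0, 244.0]), ([0.439, 0.22, 0.086], 0.66, [242.0, 167.0])]
drying_stand_mouth [([0.6, 0.111, 0.022], 0.83, [303.0, 188.0]), ([0.422, 0.194, 0.033], 0.54, [241.0, 186.0]), ([0.613, -0.168, 0.039], 0.2, [360.0, 244.0])]
filler_pot [([0.652, -0.002, 0.031], 0.61, [337.0, 203.0])]
tint_jar [([0.605, 0.327, 0.035], 0.51, [272.0, 146.0])]
```

View pics/a.png

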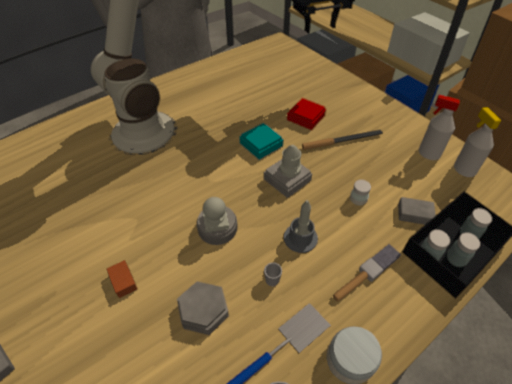

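View pics/b.png

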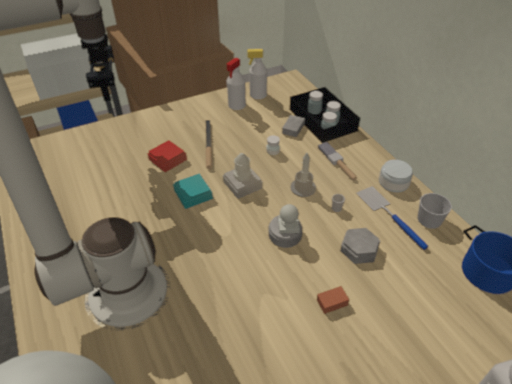

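Run:
```python
from h import *
for y in (166.65,-90,90,0,180):
    print(y,[None if (q:=env.inverse_kinematics(p,[-90,0,y])) is None else np.round(q).tolist() for p in ([.445,.205,.3],[.61,.12,.3],[.62,-.165,.3])])
tg={'acorn':(.445,.205),'ball':(.463,-.035),'spire':(.61,.12),'hex':(.623,-.165)}
ims=[]
for k,(x,y) in tg.items():
    env.goto([x,y,.31],[-90,0,90]); f=env.grab_frame('wrist')
    import pickle; pickle.dump(f,open(k+'.pkl','wb')); ims.append(f['image'])
    print(k,np.round(f['position'],3),np.round(f['orientation'],1),f['fx'])
    names={'acorn':['acorn_finial_center','square_plinth_top'],'ball':['ball_finial_center','round_plinth_top'],'spire':['spire_center','drying_stand_mouth'],'hex':['hex_plinth_top']}[k]
    for t in names: print(t,[(np.round(d['xyz'],3).tolist(),round(d['score'],2),np.round(proj(f,d['xyz'])).tolist()) for d in env.search_frame(f,t)][:2])
m=np.vstack([np.hstack(ims[:2]),np.hstack(ims[2:])])
cv2.imwrite('pics/c.png',cv2.resize(m,(800,600),interpolation=cv2.INTER_AREA)); print(env.read_state()['clock'])
```

```text
166.65 [[44.0, 6.0, -10.0, 0.0, -74.0, 33.0], [26.0, 19.0, 8.0, 0.0, -78.0, 51.0], [-0.0, 22.0, 11.0, 0.0, -79.0, 77.0]]
-90 [[44.0, 6.0, -10.0, 0.0, -74.0, 136.0], [26.0, 19.0, 8.0, 0.0, -78.0, 154.0], None]
90 [[44.0, 6.0, -10.0, 0.0, -74.0, -44.0], [26.0, 19.0, 8.0, 0.0, -78.0, -26.0], [-0.0, 22.0, 11.0, 0.0, -79.0, 0.0]]
0 [[44.0, 6.0, -10.0, -0.0, -74.0, -134.0], [26.0, 19.0, 8.0, -0.0, -78.0, -116.0], [-0.0, 22.0, 11.0, -0.0, -79.0, -90.0]]
180 [[44.0, 6.0, -10.0, 0.0, -74.0, 46.0], [26.0, 19.0, 8.0, 0.0, -78.0, 64.0], [-0.0, 22.0, 11.0, 0.0, -79.0, 90.0]]
acorn [0.444 0.134 0.473] [-1.52e+01 -1.00e-01 -1.80e+02] 296.63209601448676
acorn_finial_center [([0.443, 0.226, 0.106], 0.96, [257.0, 176.0])]
square_plinth_top [([0.288, 0.254, 0.036], 0.76, [358.0, 182.0]), ([0.434, 0.212, 0.041], 0.74, [263.0, 156.0])]
ball [ 0.462 -0.106  0.473] [-15.2  -0.  180. ] 296.63209601448676
ball_finial_center [([0.466, -0.028, 0.109], 0.94, [254.0, 165.0])]
round_plinth_top [([0.446, -0.028, 0.04], 0.77, [267.0, 155.0])]
spire [0.609 0.048 0.473] [-1.52e+01 -1.00e-01  1.80e+02] 296.63209601448676
spire_center []
drying_stand_mouth [([0.605, 0.121, 0.006], 0.85, [259.0, 149.0]), ([0.443, 0.196, 0.04], 0.21, [363.0, 201.0])]
hex [ 0.622 -0.236  0.473] [ -15.2   -0.  -180. ] 296.63209601448676
hex_plinth_top [([0.628, -0.162, 0.04], 0.73, [253.0, 153.0])]
6.3083
```

View pics/c.png

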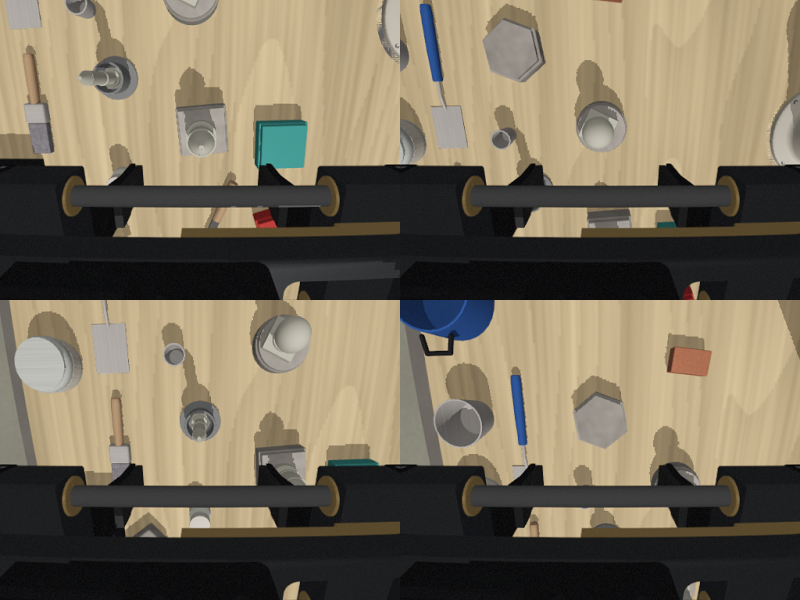

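Run:
```python
import pickle,cv2,numpy as np
o=[]
for k in ('acorn','ball','spire','hex'):
    im=pickle.load(open(k+'.pkl','rb'))['image'][115:205,200:320]
    im=cv2.resize(im,(480,360),interpolation=cv2.INTER_CUBIC)[:, :400][:300] if 0 else cv2.resize(im,(400,300),interpolation=cv2.INTER_CUBIC)
    o.append(im)
cv2.imwrite('pics/d.png',np.vstack([np.hstack(o[:2]),np.hstack(o[2:])]))
```

```text
(no output)
```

View pics/d.png

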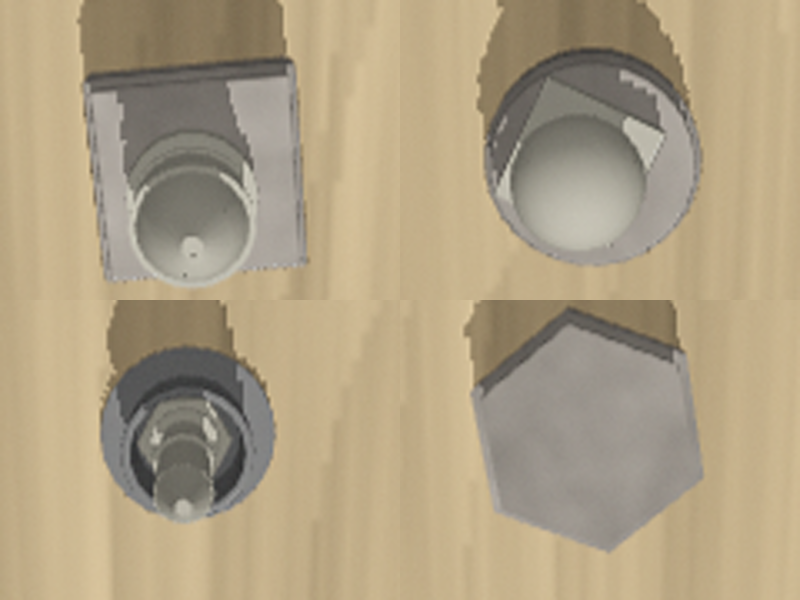

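```bash
cat > ov.py <<'E'
from h import *
import pickle
def circ(c,r,z,n=60): 
    a=np.linspace(0,2*np.pi,n,endpoint=False); return [[c[0]+r*np.cos(t),c[1]+r*np.sin(t),z] for t in a]
def poly(c,r,z,n,yaw): return [[c[0]+r*np.cos(t),c[1]+r*np.sin(t),z] for t in np.radians(yaw)+np.arange(n)*2*np.pi/n]
def draw(f,shapes,box,s):
    u0,v0,u1,v1=box
    im=cv2.resize(f['image'][v0:v1,u0:u1],None,fx=s,fy=s,interpolation=cv2.INTER_CUBIC)
    for pts,col in shapes:
        q=np.array([(proj(f,p)-[u0,v0]+.5)*s-.5 for p in pts])
        cv2.polylines(im,[np.round(q*8).astype(int)],True,col,1,cv2.LINE_AA,3)
    return im
E
python3 - <<'E'
from ov import *
F={k:pickle.load(open(k+'.pkl','rb')) for k in ('acorn','ball','spire','hex')}
s=10/3
def w(k,a,b,z): return atz(F[k],(200+(a+.5)/s-.5,115+(b+.5)/s-.5),z)[:2]
sq=np.array([w('acorn',*p,.04) for p in [(92,89),(290,77),(302,261),(110,279)]])
print('sq',sq.round(4).tolist(),np.linalg.norm(np.roll(sq,-1,0)-sq,axis=1).round(4)); c=sq.mean(0); e=np.roll(sq,-1,0)-sq; ya=[np.degrees(np.arctan2(*v[::-1]))%90 for v in e]; print(c.round(4),np.round(ya,1))
ac=w('acorn',193,227,.098);print('acorn',ac, 'tip',w('acorn',190,245,.128))
ba=w('ball',178,182,.091);ro=w('ball',193,159,.04);print('ball',ba,'round',ro)
fc=np.array([w('ball',148,78,.056),w('ball',265,133,.056)]);print('ball foot edge',fc,np.linalg.norm(fc[1]-fc[0]),'yaw',np.degrees(np.arctan2(*(fc[1]-fc[0])[::-1]))%90)
sp=w('spire',183,207,.146);st=w('spire',188,133,.006);mo=w('spire',187,151,.051);print('spire tip',sp,'flange',st,'mouth',mo)
hv=np.array([w('hex',*p,.04) for p in [(169,24),(283,55),(302,177),(210,250),(98,212),(74,97)]]);hc=hv.mean(0);hy=[np.degrees(np.arctan2(*(v-hc)[::-1]))%60 for v in hv];print('hex',hc,np.round(hy,1),np.linalg.norm(hv-hc,axis=1))
G=(0,255,0);Rd=(0,0,255);B=(255,0,0)
box=(200,115,320,205)
y=np.mean(ya)
i1=draw(F['acorn'],[(poly(c,.0622,.04,4,y+45),G),(poly(c,.0679,.0,4,y+45),B),(circ(ac,.024,.098),Rd),(circ(ac,.029,.054),G)],box,s)
yb=np.degrees(np.arctan2(*(fc[1]-fc[0])[::-1]))
i2=draw(F['ball'],[(circ(ro,.046,.04),G),(circ(ro,.05,0),B),(circ(ba,.027,.091),Rd),(poly(ba,.0396,.056,4,yb+45),Rd)],box,s)
i3=draw(F['spire'],[(circ(st,.042,.006),G),(circ(st,.029,.051),B),(circ(st,.025,.051),B),(circ(sp,.011,.126),Rd),(circ(sp,.011,.03),Rd)],box,s)
i4=draw(F['hex'],[(poly(hc,.0508,.04,6,np.mean(hy)),G),(poly(hc,.0566,0,6,np.mean(hy)),B)],box,s)
cv2.imwrite('pics/e.png',np.vstack([np.hstack([i1,i2]),np.hstack([i3,i4])]))
E
```

```text
sq [[0.4866, 0.1908], [0.4, 0.1856], [0.3923, 0.2696], [0.4805, 0.2783]] [0.0867 0.0844 0.0886 0.0877]
[0.4398 0.2311] [3.5 5.3 5.6 4. ]
acorn [0.44253872 0.23750248] tip [0.44375879 0.23602073]
ball [ 0.46697166 -0.01895271] round [ 0.46084803 -0.0178529 ]
ball foot edge [[ 0.47985929 -0.05581876]
 [ 0.43020247 -0.0324084 ]] 0.054898487633796844 yaw 64.75879875946225
spire tip [0.61074525 0.13125997] flange [0.60910632 0.13028624] mouth [0.60951832 0.13028999]
hex [ 0.62236938 -0.15727161] [40.  41.8 40.5 40.3 39.5 40.4] [0.05037685 0.05459097 0.0536126  0.05291314 0.05358334 0.05376498]
```

View pics/e.png

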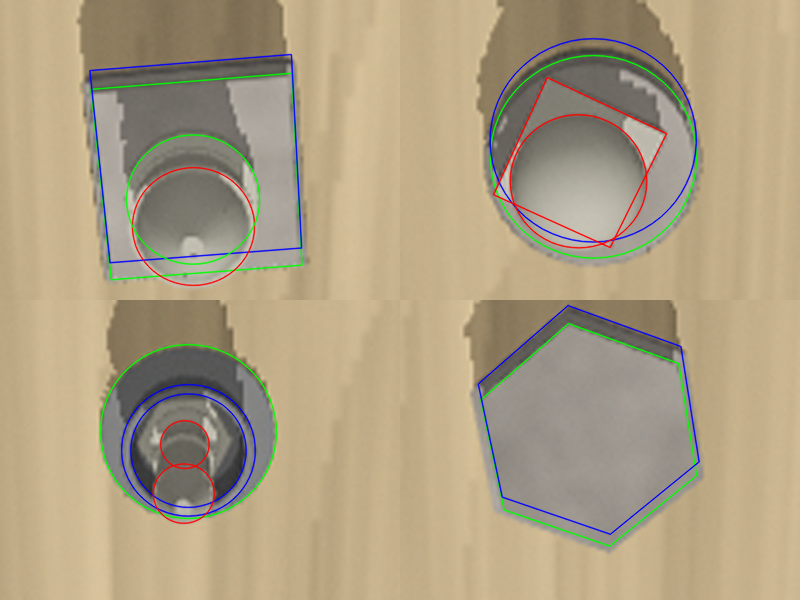

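```bash
cat >> h.py <<'E'
def rot(y): return [-90,0,y]
def pick(x,y,zg,yaw,op,force,zup):
    env.gripper_to(op); env.goto([x,y,zup],rot(yaw)); env.move_straight([x,y,zg-.019],rate=.12)
    env.gripper_to(0.0,force); s=env.read_state(); print('grip opening mm',round(s['opening']*87,1),'F',np.round(s['force'],1))
    env.move_straight([x,y,zup],rate=.12); s=env.read_state(); print('up opening',round(s['opening']*87,1),'F',np.round(s['force'],1),s['clock'])
def place(x,y,zg,yaw,op,zup):
    env.goto([x,y,zup],rot(yaw)); env.move_straight([x,y,zg-.019+.006],rate=.12); env.dwell(.2)
    hit=env.move_straight([x,y,zg-.019-.004],rate=.02,force_limit=3); s=env.read_state()
    print('contact',hit,'dz mm',round((s['position'][2]-(zg-.019))*1e3,1),np.round(s['force'],1))
    env.gripper_to(op); env.dwell(.2); env.move_straight([x,y,zup],rate=.15); print(env.read_state()['clock'])
SQ=(.4398,.2311);RO=(.461,-.0165);HX=(.623,-.157);AC=(.4428,.237);BA=(.467,-.019);SP=(.6103,.131)
E
python3 - <<'E'
from ov import *
pick(*AC,.084,90,1.0,30,.24)
place(*HX,.084,90,1.0,.24)
env.goto([HX[0],HX[1],.31],rot(90)); f=env.grab_frame('wrist'); pickle.dump(f,open('hex2.pkl','wb'))
G=(0,255,0);Rd=(0,0,255)
a=draw(f,[(circ(HX,.024,.098),Rd),(circ(HX,.029,.054),G),(poly(HX,.0508,.04,6,40.4),G)],(200,105,320,205),10/3)
g=env.grab_frame('scene'); b=cv2.resize(g['image'][150:350,130:370],(400,333))
cv2.imwrite('pics/f.png',np.hstack([a,b]))
E
```

```text
grip opening mm 47.4 F [ 0.4 -0.3  0.4]
up opening 47.3 F [ 0.2  0.8 -2.7] 12.1333
contact True dz mm -0.0 [-0.6  1.2  6. ]
18.325
```

View pics/f.png

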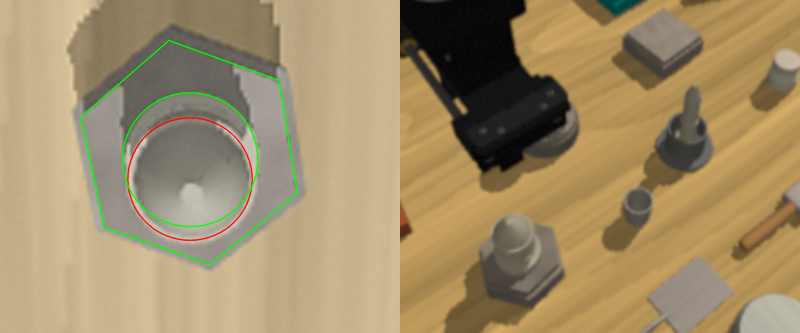

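Run:
```python
from ov import *
pick(*BA,.091,90,1.0,30,.24)
place(*SQ,.091,119.85,1.0,.24)
env.goto([SQ[0],SQ[1],.31],rot(90)); f=env.grab_frame('wrist'); pickle.dump(f,open('sq2.pkl','wb'))
G=(0,255,0);Rd=(0,0,255)
a=draw(f,[(circ(SQ,.027,.091),Rd),(poly(SQ,.0396,.056,4,49.6),Rd),(poly(SQ,.0622,.04,4,49.6),G)],(200,105,320,205),10/3)
env.goto([RO[0],RO[1],.31],rot(90)); f=env.grab_frame('wrist'); pickle.dump(f,open('ro2.pkl','wb'))
b=draw(f,[(circ(RO,.046,.04),G)],(200,105,320,205),10/3)
cv2.imwrite('pics/g.png',np.hstack([a,b]))
```

```text
grip opening mm 52.7 F [-0.3  0.   0.5]
up opening 52.7 F [-0.2 -0.3 -2.4] 23.7
contact True dz mm -0.0 [-0.3 -0.5  2.9]
29.1167
```

View pics/g.png

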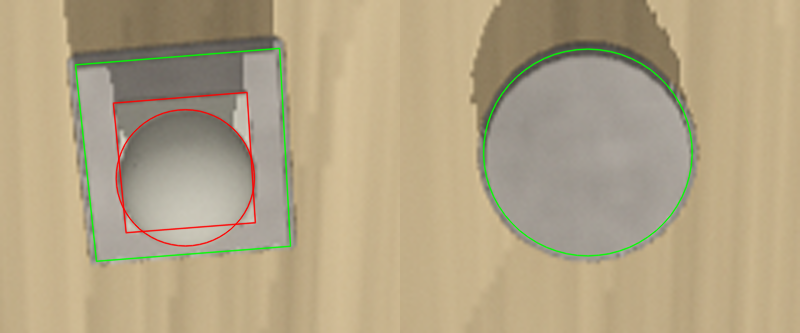

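```bash
sed -i 's/RO=(.461,-.0165)/RO=(.461,-.015)/' h.py
python3 - <<'E'
from ov import *
pick(HX[0],HX[1]+.001,.084,90,1.0,30,.24)
place(*RO,.084,90,1.0,.24)
G=(0,255,0);Rd=(0,0,255)
env.goto([RO[0],RO[1],.31],rot(90)); f=env.grab_frame('wrist')
a=draw(f,[(circ(RO,.024,.098),Rd),(circ(RO,.029,.054),Rd),(circ(RO,.046,.04),G)],(200,105,320,205),10/3)
env.goto([SP[0],SP[1],.31],rot(90)); f=env.grab_frame('wrist')
b=draw(f,[(circ(SP,.011,.126),Rd),(circ(SP,.029,.051),G),(poly(SP,.0219,.022,6,0),Rd)],(200,105,320,205),10/3)
cv2.imwrite('pics/h.png',np.hstack([a,b]))
E
```

```text
grip opening mm 47.4 F [ 0.   0.3 -0.5]
up opening 47.4 F [ 0.1 -0.3 -3. ] 35.85
contact True dz mm -0.1 [0.3 0.4 3.8]
41.3167
```

View pics/h.png

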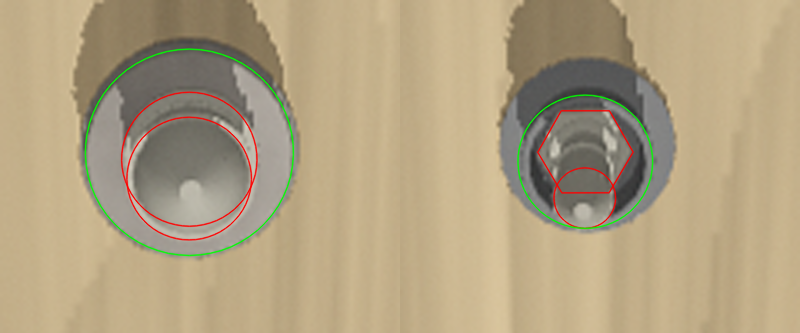

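Run:
```python
from ov import *
env.gripper_to(.6); env.goto([*SP,.24],rot(90)); env.move_straight([*SP,.087],rate=.12)
env.gripper_to(0.0,20); s=env.read_state(); print(s['opening']*87,np.round(s['force'],1))
env.move_straight([*SP,.15],rate=.05); s=env.read_state(); print(s['opening']*87,np.round(s['force'],1))
g=env.grab_frame('scene')
env.move_straight([*SP,.24],rate=.15)
place(*HX,.14,70,.7,.24)
G=(0,255,0);Rd=(0,0,255)
env.goto([HX[0],HX[1],.31],rot(90)); f=env.grab_frame('wrist')
a=draw(f,[(circ(HX,.011,.16),Rd),(poly(HX,.0219,.056,6,40),Rd),(poly(HX,.0508,.04,6,40.4),G)],(200,105,320,205),10/3)
env.set_joints([91.478,22.042,0.453,0,-68.411,-14.817])
h=env.grab_frame('scene'); k=env.grab_frame('side')
cv2.imwrite('pics/i.png',np.hstack([a,cv2.resize(g['image'][130:330,150:390],(400,333))]))
cv2.imwrite('pics/j.png',np.hstack([cv2.resize(h['image'][120:345,160:400],(400,375)),cv2.resize(k['image'][100:325,170:410],(400,375))]))
print(env.read_state()['clock'])
```

```text
21.291332155740815 [ 0.3 -0.4  0.3]
21.370520273553282 [ 0.2 -0.2 -1.1]
contact True dz mm -0.2 [0.4 0.  3.8]
53.0583
56.8083
```

View pics/i.png

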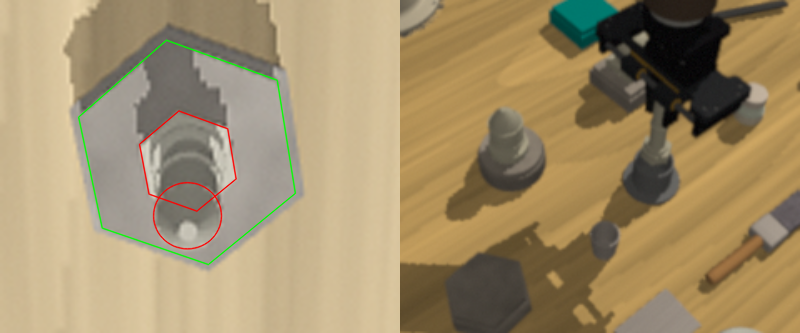

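View pics/j.png

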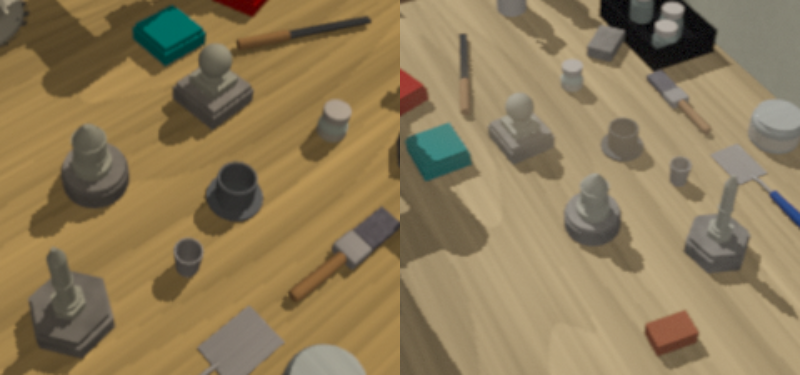

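```bash
python3 -c "
from workcell import env
env.dwell(.5); env.close_job()"
```

```text
the job is handed in; nothing more can be done
```

All three pieces are where you asked, and I handed the job in at about 57 s of the 115 s allowed.

- **What I did:** I parked the acorn finial on the empty hexagonal plinth and moved the ball finial to the square plinth. I turned the ball finial so its foot lines up with the plinth. Then I moved the acorn to the round plinth, drew the spire straight up out of its stand and set it on the hexagonal plinth. Each piece was lowered slowly until light contact, and contact came within 0.2 mm of the expected height every time.
- **Last checks:** Wrist-camera overlays put each piece within about 1–2 mm of its plinth's centre. The final overhead and side pictures show all three standing upright. The drying stand is upright and showed no visible drag, and the filler pot, tint jar and coloured look-alikes appear undisturbed. The arm was parked clear of everything before hand-in.
- **Less certain:** I judged the stand, pot and jar by eye and did not measure them again. The round plinth's centre is the weakest estimate: its bevelled rim made the outline fit uncertain by about 1–2 mm, and I shifted the estimate twice, 1.5 mm each time, before placing the acorn. No other check failed or disagreed.

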